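# Fetch the top specimen from the push-latch dust cabinet

## Task

Push in the sloping door of the dust cabinet until its catch lets go and let it swing fully open. Then lift the top specimen tray (the one with the ammonite) off the pile inside, keep it level, and set it down gently - never dropping it - flat inside the raised edge of the preparation plate. Leave the two other trays in their pile and do not disturb the jar, dish and stone slab.

Things in the scene. Friction and masses are not known exactly. Their poses are not given: they have to be found in the camera images.
- case: Cream dust cabinet, 240 (x) x 270 (y) mm, fixed. Origin: centre of its underside; the low front faces -x. Its wall tops slope 0.30 rad, rising to +x: 89 mm high in front, 126 over the origin, 163 at the back. Walls 10 mm thick, inner room 220 x 250, floor 6 mm. The door, a flat grey panel 225 (up the slope) x 246 x 8 mm without a handle, fills the sloping top; the pile of trays stands inside.
- door (a joint): Door angle about its left (+y) edge, rad: 0 shut and latched, negative pressed in, 2.2 wide open (leaning out to the left, held by its spring). Pressed at the pad with 3 to 5 N it gives; past 4 mm (-0.019) the catch lets go for good; firm stop at 7.5 mm (-0.036): press to 6 or 7. When let go it springs up and open in 2 to 3 s: get out of its way, up and to the right (the cabinet's -y).
- door_pad (a point): Centre of the top of the black rubber press pad on the door: a disc 32 mm across, 2 mm proud of the door, at the middle of its free (right, -y) edge, 212 mm from the hinge. z is the door's outward normal (shut: 0.30 rad from vertical, leaning to the cabinet's -x), x runs up the slope, parallel to the hinge. Moves with the door.
- door_hinge (a point): Middle of the hinge line, at the inner edge of the left (+y) wall's sloping top: 125 mm to +y of the case's origin and 126 mm up.
- tray_top: Top tray of the pile: grey plastic with a pale spiral ammonite on a stone bed (one piece, below the rim). 96 (its x) x 54 (its y) x 29 mm high, 0.13 to 0.25 kg. Origin: centre of its underside, 58 mm above the bench in the pile. Lowest 3 mm: foot 87 x 45 that drops loosely into the tray below; walls from 3 to 29 mm. Grasp across the 54 mm, tips 5 mm or more above its origin. Under the door at first.
- tray_mid: Middle tray of the pile, same size and make, 26 mm lower, with a rough stone in it. Stays where it is.
- tray_low: Bottom tray of the pile, same size and make, on the cabinet's floor. Stays where it is.
- plate: Fixed preparation plate, 144 mm long (its x) x 102 mm wide (its y). Origin: centre of its underside. Black rubber floor 12 mm above the origin, inner size 128 x 86 mm, framed by a steel edge 8 mm wide and 5 mm higher than the floor. The tray fits with its long side along the plate's long side, either way round.
- jar: Bystander: closed jar 56 mm across, 70 mm high, origin under its centre.
- slab: Bystander: flat dark stone slab 120 x 85 x 26 mm, origin under its centre.
- dish: Bystander: small white dish 50 mm across, 22 mm high, origin under its centre.
Mind the look-alikes: they are no part of the job. What is meant by the plate is not green or white, and is the larger of those in its own colour.

How it is judged:
On the way, in this order (a step that is already met when the one before it is completed fails the run):
1. the door has been released and has swung open (value of joint door above 1.8 rad), for 0.2 s.
2. the top tray is lifted clear of the pile (z of tray_top in the frame of tray_mid above 0.05 m), for 0.1 s.
At the end, for the whole second after the job is handed in: The door stands open (beyond 1.8 rad); the ammonite tray lies flat and still on the plate's floor within the raised edge (underside within 2.5 mm of the floor's height, tilt under 0.06 rad, centres within 30 mm); the other two trays are still nested in their pile, within 20 mm of where they were (value of joint door above 1.8 rad and z of tray_top in the frame of plate between 0.009 and 0.0145 m and horizontal distance between tray_top and plate below 0.03 m and angle between each of tray_top, tray_mid's own z axis and vertical below 0.06 rad and linear speed of tray_top below 0.02 m/s and distance between tray_mid and tray_low below 0.029 m and distance of each of tray_mid, tray_low from where it was at the start of the episode below 0.02 m); the robot touches nothing.
It fails at once if the ammonite tray is tipped (beyond 0.5 rad) (angle between tray_top's own z axis and vertical above 0.5 rad).
It fails at once if the ammonite tray is dropped (falls freely from more than about 1 cm) (linear speed of tray_top above 0.45 m/s and contact force between the fingers and tray_top below 0.01 N).
It fails at once if the jar is disturbed (moved over 3 cm) (distance of jar from where it was at the start of the episode above 0.03 m).
It fails at once if the dish is disturbed (moved over 3 cm) (distance of dish from where it was at the start of the episode above 0.03 m).
It fails at once if the slab is disturbed (moved over 3 cm) (distance of slab from where it was at the start of the episode above 0.03 m).
It also fails if it takes over 59 s, if anything falls off the work surface, if the arm or the gripper's body presses on something with over 40 N, if the wrist force passes 120 N, or if a joint passes its speed limit or range.

## Robot

A 6-joint arm with a two-finger parallel gripper is mounted at the origin on the work surface. World frame = base frame: x ahead of the robot, y to its left, z up, the work surface at z = 0. Lengths are in m, angles in rad, forces in N, time in s.
With the tool pointing down it reaches from about 0.375 to 0.9 m from the base axis. Payload 3.1 kg.
Tool frame: the origin (TCP) lies at the very end of the fingers, on their centre line; the grasp point (between the pads) lies 19 mm behind it; z points along the fingers, y is the direction in which the jaws open and shut (so a half turn about z gives the same grasp; the last joint's range is limited). The gripper opens to 87 mm and grips with 3 to 60 N. Pads are 19 mm wide; open, the fingers measure 117 mm over their backs; the gripper's body (75 mm by 190 mm) begins 51 mm behind the grasp point.
Start: joints at [1.083, 0.527, 1.433, -0, 1.181, -0.178], TCP at [0.191, 0.595, 0.223] pointing down, gripper open.
Joint ranges: [-3.08, 3.08], [-0.75, 2.2], [0.22, 2.44], [-1.43, 4.57], [0, 2.65], [-2.85, 2.85]. Speed limits (rad/s): [2.79, 2.79, 3.14, 3.14, 3.14, 3.14].

## Interface

Orientations are given as a unit quaternion [w, x, y, z].
In Python, from bench import sensors, grab_frame, workorder, spotter gives the robot as it stands.
- The arm moves only by the shell command python3 -m inch 'ROWS' [FORCE]. ROWS is JSON, a list of rows, each a list of 7 numbers: the shift along the tool's x, y, z in m, then the turn, a rotation vector about the tool's x, y, z in degrees, then the opening, from 0 (shut) to 1 (fully open). A call has 1 to 5 rows; each row shifts and turns the pose as measured when the row begins, along the tool's axes as they then stand; what a row does not reach is not made up. A row lasts 1/8 s, in which the tool goes at most 62.5 mm and 10.7 degrees, less where a joint would pass 70% of its speed; a pose out of reach is approached as far as the arm can. A call is refused whole if a number of a shift passes 0.0625 or a number of a turn 10.7, either way. A call with a gripper value outside its range is refused whole. The fingers move at their own pace and stop on an object; FORCE is the grip in N (left out, the last holds). Time passes only in rows, so rows that do not move let the fingers close. It gives the time, the measured TCP pose, the force and the opening at its end, in the units of the state.
- sensors.get_obs(): the state, without advancing time (a new reading comes with each control period).
- grab_frame(name): name is "side" or "top"; returns a dict with "pixels" (384x512x3 uint8, red, green, blue), "K" (3x3 intrinsics, pixels), "dist" ([k1, k2, p1, p2, k3] as OpenCV has them; the pictures are not rectified), "view" (4x4, takes a point from world to camera coordinates). Camera axes: x right, y down, z forward; pixel columns grow to the right and rows downward; lengths in m; the calibration is good to about 2 mm. A picture is of the moment at which its call begins. There is no depth.
- workorder.hand_in(): hands the job in, once; it reports no verdict.
Trained networks look in the newest picture that a camera, given by its name, has taken for a name from the list of things; names that differ only in an ending like _2 or _b are one class to them, and where a whole thing is asked for, a point or a joint stands for the part that bears it (a point fixed in the world has none). Each returns a list of dicts, best first, with "p" (0 to 1); they miss things now and then, are a little off and sometimes report something else, mostly with a low value. They report only what shows in the picture. A call takes as long as a camera call. They do not tell look-alikes from the thing itself.
- spotter.masks_of(camera, target): "mask" (384x512 bool, what is visible of it) and "extent" ([left, top, right, bottom] in pixels, round what is visible of it).
- spotter.mark_of(camera, target): "at" ([row, column] in pixels: a listed point, or the origin of a listed thing).
The state is a dict: "time_s": time; "qpos": joint angles; "joint_velocities": joint speeds; "effort": joint torques, N m; "tool_pos": TCP position; "orientation": TCP orientation; "ft_force": force on the tool from outside, world axes, zero at the start; "torque": the same for the moment, N m; "width": opening from 0.0 (shut) to 1.0 (fully open).
Only numpy, scipy, OpenCV 4.12 (cv2) and the standard library are available. Lean on these libraries where they do the work, as an engineer would, in place of code of your own. Each camera call takes 0.05 s, during which the arm holds its last target. There are 200 camera calls.

## Working session

There is one attempt and no reset: what is moved stays moved. The work goes in short steps, Python scripts to look and compute and a shell command to move; the robot and the scene stay as the last step left them, time stands still between calls to the robot, and variables do not carry over. Pictures are saved under pics/ and viewed, about 8 in all and at most 12, crops included, and the job is handed in when it is done.

```bash
mkdir -p pics
cat > h.py <<'E'
import numpy as np, cv2, json
from bench import sensors, grab_frame, workorder, spotter
from scipy.spatial.transform import Rotation as R
def ray(f,rc):
    u=cv2.undistortPoints(np.array([[[rc[1],rc[0]]]],float),np.array(f["K"],float),np.array(f["dist"],float))[0,0]
    V=np.array(f["view"]); Rm=V[:3,:3]; o=-Rm.T@V[:3,3]; d=Rm.T@np.array([u[0],u[1],1]); return o,d/np.linalg.norm(d)
def atz(f,rc,z):
    o,d=ray(f,rc); return o+d*(z-o[2])/d[2]
def tri(a,b):
    (o1,d1),(o2,d2)=a,b
    t=np.linalg.lstsq(np.c_[d1,-d2],o2-o1,rcond=None)[0]
    p,q=o1+t[0]*d1,o2+t[1]*d2; return (p+q)/2,np.linalg.norm(p-q)
def proj(f,P):
    V=np.array(f["view"]); return cv2.projectPoints(np.array(P,float).reshape(-1,1,3),cv2.Rodrigues(V[:3,:3])[0],V[:3,3],np.array(f["K"],float),np.array(f["dist"],float))[0][:,0]
def totool(dw):
    o=sensors.get_obs()["orientation"]; return R.from_quat([o[1],o[2],o[3],o[0]]).inv().apply(dw)
E
python3 - <<'E'
from h import *
F={c:grab_frame(c) for c in("top","side")}
for c in F: cv2.imwrite(f"pics/{c}0.png",cv2.cvtColor(F[c]["pixels"],cv2.COLOR_RGB2BGR))
zs=dict(case=0,door_pad=.12,door_hinge=.126,plate=0,jar=0,slab=0,dish=0,tray_top=.058)
for n in zs:
    for c in F:
        for m in spotter.mark_of(c,n)[:3]:
            print(n,c,round(m["p"],2),np.round(m["at"]),np.round(atz(F[c],m["at"],zs[n]),3))
print({k:np.round(v,3) for k,v in sensors.get_obs().items()})
for c in F: print(c,np.round(ray(F[c],(192,256)),2))
E
```

```text
case top 0.58 [163. 184.] [0.517 0.189 0.   ]
case side 0.95 [156. 260.] [0.52  0.181 0.   ]
door_pad top 0.74 [153. 200.] [0.533 0.114 0.12 ]
door_pad side 0.64 [133. 270.] [0.534 0.121 0.12 ]
door_hinge top 0.71 [166. 138.] [0.493 0.305 0.126]
door_hinge side 0.74 [107. 241.] [0.491 0.304 0.126]
plate top 0.97 [138. 296.] [ 0.598 -0.19   0.   ]
plate top 0.91 [168. 391.] [ 0.494 -0.511  0.   ]
plate top 0.78 [202. 304.] [ 0.382 -0.215  0.   ]
plate side 0.98 [296. 204.] [ 0.228 -0.337  0.   ]
plate side 0.96 [247. 254.] [ 0.384 -0.218  0.   ]
plate side 0.79 [227. 322.] [ 0.582 -0.202  0.   ]
jar top 0.67 [192. 347.] [ 0.414 -0.361  0.   ]
jar side 0.65 [284. 280.] [ 0.409 -0.356  0.   ]
slab side 0.76 [271. 374.] [ 0.643 -0.386  0.   ]
slab side 0.21 [283. 276.] [ 0.402 -0.351  0.   ]
dish top 0.69 [188. 264.] [ 0.429 -0.081  0.   ]
tray_top top 0.54 [139. 296.] [ 0.585 -0.183  0.058]
{'time_s': np.float64(0.9), 'qpos': array([ 1.083,  0.527,  1.433,  0.   ,  1.181, -0.178]), 'joint_velocities': array([-0.   ,  0.   ,  0.   ,  0.001, -0.001,  0.001]), 'effort': array([-1.0000e-03, -4.4000e+01, -1.7699e+01,  6.3000e-02,  5.0000e-02,
       -0.0000e+00]), 'tool_pos': array([0.19 , 0.595, 0.223]), 'orientation': array([0.   , 0.154, 0.988, 0.   ]), 'ft_force': array([-0.19 ,  1.351, -0.144]), 'torque': array([ 0.013,  0.005, -0.05 ]), 'width': np.float64(1.001)}
top [[ 0.38 -0.07  1.21]
 [ 0.03  0.01 -1.  ]]
side [[ 0.18 -1.02  0.84]
 [ 0.2   0.75 -0.62]]
```

```bash
python3 -c "
import cv2,numpy as np
a=np.vstack([cv2.imread('pics/top0.png'),cv2.imread('pics/side0.png')]);print(a.shape)"
```

```text
(768, 512, 3)
```

View pics/top0.png

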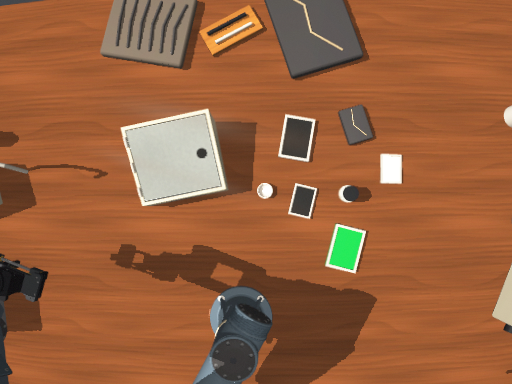

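View pics/side0.png

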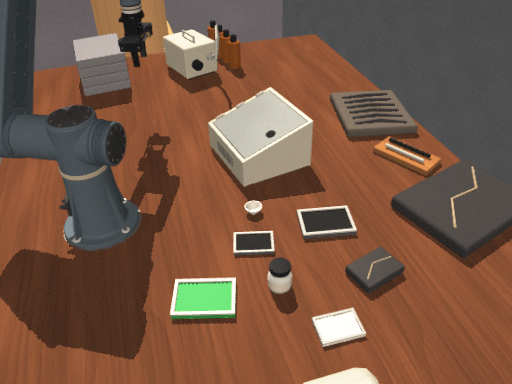

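The top view shows the cabinet around (158,175) with its pad at (153,202). There are two black plates, and the larger one at (138,298) is the target. The dish is at (190,265), the jar at (193,348), and the small slab at (124,355). Green and white look-alikes lie apart. The side view agrees, with the pad at (133,270) and the plate at (222,327). Next I'll refine the pad and plate positions.

```bash
cat >> h.py <<'E'
def platefit(f,box):
    g=f["pixels"].max(2); r0,r1,c0,c1=box
    m=np.zeros(g.shape,np.uint8); m[r0:r1,c0:c1]=(g[r0:r1,c0:c1]<45)
    n,l,s,_=cv2.connectedComponentsWithStats(m); k=1+np.argmax(s[1:,4])
    rc=np.argwhere(l==k); P=np.array([atz(f,p,.012)[:2] for p in rc])
    (c,wh,a)=cv2.minAreaRect((P*1000).astype(np.float32)); return c,wh,a
E
python3 - <<'E'
from h import *
F={c:grab_frame(c) for c in("top","side")}
def blob(f,box):
    r0,r1,c0,c1=box; w=f["pixels"][r0:r1,c0:c1].max(2)<60; return np.argwhere(w).mean(0)+[r0,c0]
a,b=blob(F["top"],(145,161,194,210)),blob(F["side"],(126,140,262,279))
pad,e=tri(ray(F["top"],a),ray(F["side"],b)); print("pad",a,b,pad.round(4),e)
print(platefit(F["top"],(110,165,272,322)),platefit(F["side"],(203,242,293,361)))
# case yaw from door/top: fit using mask
for c in F:
    m=spotter.masks_of(c,"door"); 
    if m:
        rc=np.argwhere(m[0]["mask"]); print(c,m[0]["p"],m[0]["extent"])
        # project onto the sloping plane approx through pad, slope dir yaw
        for yaw in(.2,):
            n=R.from_euler("zy",[yaw,-.3]).as_matrix(); P=[]
            for p in rc[::3]:
                o,d=ray(F[c],p); P.append(n.T@(o+d*((pad-o)@n[:,2])/(d@n[:,2])-pad))
            P=np.array(P); print(cv2.minAreaRect((P[:,:2]*1000).astype(np.float32)))
print(np.round(n,3))
E
```

```text
pad [152.96296296 201.22222222] [133.86206897 270.10344828] [0.5324 0.1106 0.1244] 0.00031936660756006846Traceback (most recent call last):
  File "<stdin>", line 7, in <module>
  File "h.py", line 20, in platefit
    n,l,s,_=cv2.connectedComponentsWithStats(m); k=1+np.argmax(s[1:,4])
                                                     ~~~~~~~~~^^^^^^^^^
    return _wrapfunc(a, 'argmax', axis=axis, out=out, **kwds)
    return bound(*args, **kwds)
ValueError: attempt to get argmax of an empty sequence
```

```bash
sed -i 's/<45)/<80)/' h.py
python3 - <<'E'
from h import *
F={c:grab_frame(c) for c in("top","side")}
pad=np.array([.5324,.1106,.1244])
print(platefit(F["top"],(110,165,272,322)),platefit(F["side"],(203,242,293,361)))
n=R.from_euler("ZY",[.2,-.3]).as_matrix()
for c in F:
    for m in spotter.masks_of(c,"door")[:1]:
        P=[]
        for p in np.argwhere(m["mask"]):
            o,d=ray(F[c],p); P.append(n.T@(o+d*((pad-o)@n[:,2])/(d@n[:,2])-pad))
        print(c,m["p"],m["extent"],cv2.minAreaRect((np.array(P)[:,:2]*1000).astype(np.float32)))
print(n.round(3)); q=sensors.get_obs(); print(q["time_s"])
o=q["orientation"];T=R.from_quat([o[1],o[2],o[3],o[0]]).as_matrix(); print(T.round(3)); print("n in tool",(T.T@n[:,2]).round(3), "to pad+0.1n", (T.T@(pad+.1*n[:,2]-q["tool_pos"])).round(3))
E
```

```text
((597.7242431640625, -190.97569274902344), (81.18901824951172, 123.65290069580078), 79.64454650878906) ((598.0545043945312, -188.39109802246094), (78.936279296875, 124.60227966308594), 79.73568725585938)
top 0.59 [128.5, 113.9, 220.8, 199.6] ((1.8018722534179688, 86.38920593261719), (246.7005615234375, 223.30641174316406), 89.53152465820312)
side 0.78 [210.8, 90.6, 305.6, 158.9] ((0.5396728515625, 86.92715454101562), (253.6636505126953, 229.85450744628906), 89.63666534423828)
[[ 0.936 -0.199 -0.29 ]
 [ 0.19   0.98  -0.059]
 [ 0.296  0.     0.955]]
1.2
[[-0.952  0.305 -0.   ]
 [ 0.305  0.952 -0.   ]
 [-0.    -0.    -1.   ]]
n in tool [ 0.258 -0.144 -0.955] to pad+0.1n [-0.448 -0.372  0.003]
```

```bash
python3 -m inch '[[-0.048,-0.04,0,0,0,0,0],[-0.048,-0.04,0,0,0,0,0],[-0.048,-0.04,0,0,0,0,0],[-0.048,-0.04,0,0,0,0,0],[-0.048,-0.04,0,0,0,0,0]]' 10; python3 -m inch '[[-0.048,-0.04,0,0,0,0,0],[-0.048,-0.04,0,0,0,0,0],[-0.048,-0.04,0,0,0,0,0],[0,0,0,-4.2,-7.5,0,0],[0,0,0,-4.2,-7.5,0,0]]'
cat > go.py <<'E'
import sys; from h import *
# python3 go.py x y z : shift to target in tool axes
q=sensors.get_obs(); d=np.array(eval(sys.argv[1]))-q["tool_pos"]
o=q["orientation"]; T=R.from_quat([o[1],o[2],o[3],o[0]]).as_matrix()
print("t",q["time_s"],"pos",q["tool_pos"].round(4),"F",q["ft_force"].round(2),"w",round(float(q["width"]),3)); print(T.round(3)); print("shift",totool(d).round(4))
for i in range(2,len(sys.argv)):
    z=np.array(eval(sys.argv[i]),float); z/=np.linalg.norm(z) # wanted tool z, world
    a=T.T@z; v=np.cross([0,0,1],a); s=np.linalg.norm(v); print("tilt deg",(v/max(s,1e-9)*np.degrees(np.arctan2(s,a[2]))).round(2))
E
python3 go.py '[.5324-.29*.04,.1106-.059*.04,.1244+.955*.04]' '[.29,.059,-.955]'
```

```text
time_s: 1.82
tool_pos: [0.3603, 0.3336, 0.2228]
orientation: [0.002, 0.149, 0.989, 0.003]
ft_force: [0.9, 1.0, 0.5]
width: 0.511
time_s: 2.45
tool_pos: [0.4709, 0.1718, 0.2251]
orientation: [0.151, 0.152, 0.975, 0.058]
ft_force: [-1.3, -0.2, -0.0]
width: 0.016
t 2.45 pos [0.4709 0.1718 0.2251] F [-1.27 -0.19 -0.02] w 0.016
[[-0.908  0.279  0.313]
 [ 0.314  0.947  0.067]
 [-0.278  0.159 -0.947]]
shift [-0.0479 -0.0562  0.0706]
tilt deg [ 0.85  1.18 -0.  ]
```

```bash
python3 -m inch '[[-0.03,-0.035,0.02,0.8,1.2,0,0],[-0.018,-0.021,0.02,0,0,0,0],[0,0,0.025,0,0,0,0],[0,0,0,0,0,0,0]]'
python3 go.py '[.5324-.29*.01,.1106-.059*.01,.1244+.955*.01]' '[.29,.059,-.955]'
```

```text
time_s: 2.95
tool_pos: [0.5164, 0.1051, 0.1668]
orientation: [0.14, 0.153, 0.977, 0.053]
ft_force: [0.1, -0.0, 0.4]
width: 0.006
t 2.95 pos [0.5164 0.1051 0.1668] F [ 0.09 -0.03  0.38] w 0.006
[[-0.914  0.284  0.29 ]
 [ 0.313  0.948  0.06 ]
 [-0.258  0.145 -0.955]]
shift [-0.0019  0.0035  0.0355]
tilt deg [ 0.04  0.   -0.  ]
```

```bash
python3 -m inch '[[-0.002,0.0035,0.02,0,0,0,0],[0,0,0.015,0,0,0,0],[0,0,0.003,0,0,0,0],[0,0,0.003,0,0,0,0]]'
python3 go.py '[.5324,.1106,.1244]'
```

```text
time_s: 3.45
tool_pos: [0.5323, 0.1113, 0.1305]
orientation: [0.142, 0.152, 0.977, 0.053]
ft_force: [0.7, -0.2, 0.5]
width: 0.009
t 3.45 pos [0.5323 0.1113 0.1305] F [ 0.7  -0.18  0.48] w 0.009
[[-0.913  0.281  0.294]
 [ 0.312  0.948  0.06 ]
 [-0.262  0.147 -0.954]]
shift [ 0.0013 -0.0015  0.0058]
```

```bash
python3 -m inch '[[0,0,0.0025,0,0,0,0],[0,0,0,0,0,0,0]]'; python3 -m inch '[[0,0,0.0025,0,0,0,0],[0,0,0,0,0,0,0]]'; python3 -m inch '[[0,0,0.002,0,0,0,0],[0,0,0,0,0,0,0]]'
```

```text
time_s: 3.7
tool_pos: [0.533, 0.1116, 0.1287]
orientation: [0.143, 0.152, 0.977, 0.053]
ft_force: [-0.2, -0.5, -0.2]
width: 0.005
time_s: 3.95
tool_pos: [0.5336, 0.1117, 0.1269]
orientation: [0.143, 0.152, 0.977, 0.053]
ft_force: [-1.2, -0.1, 1.2]
width: 0.005
time_s: 4.2
tool_pos: [0.5341, 0.1118, 0.1252]
orientation: [0.143, 0.152, 0.977, 0.053]
ft_force: [-0.8, 0.6, 1.1]
width: 0.005
```

```bash
python3 -m inch '[[0,0,0.0025,0,0,0,0],[0,0,0,0,0,0,0]]'; python3 -m inch '[[0,0,0.0025,0,0,0,0],[0,0,0,0,0,0,0]]'; python3 -m inch '[[0,0,0.002,0,0,0,0],[0,0,0,0,0,0,0]]'
```

```text
time_s: 4.45
tool_pos: [0.5349, 0.112, 0.1228]
orientation: [0.143, 0.151, 0.977, 0.053]
ft_force: [-0.9, -1.0, 2.7]
width: 0.007
time_s: 4.7
tool_pos: [0.5356, 0.1122, 0.1203]
orientation: [0.143, 0.151, 0.977, 0.053]
ft_force: [-2.0, -0.8, 4.4]
width: 0.008
time_s: 4.95
tool_pos: [0.536, 0.1123, 0.1189]
orientation: [0.143, 0.151, 0.977, 0.053]
ft_force: [-3.7, -0.4, 8.2]
width: 0.005
```

The force has risen to 8 N after about 7 mm of travel, so the door should be at its stop. Retreating up and to the right.

```bash
python3 -m inch '[[0,-0.01,-0.05,0,0,0,0],[0,-0.045,-0.04,0,0,0,0],[0,-0.055,-0.025,0,0,0,0],[0,-0.055,-0.02,0,0,0,0],[0,-0.055,-0.02,0,0,0,0]]'; python3 -m inch '[[0,-0.03,-0.03,0,0,0,0],[0,0,0,4.2,7.5,0,0.9],[0,0,0,4.2,7.5,0,0.9],[0,0,0,0,0,0,0.9],[0,0,0,0,0,0,0.9]]'; python3 -m inch '[[0,0,0,0,0,0,0.9],[0,0,0,0,0,0,0.9],[0,0,0,0,0,0,0.9],[0,0,0,0,0,0,0.9],[0,0,0,0,0,0,0.9]]'; python3 -m inch '[[0,0,0,0,0,0,0.9],[0,0,0,0,0,0,0.9],[0,0,0,0,0,0,0.9],[0,0,0,0,0,0,0.9],[0,0,0,0,0,0,0.9]]'
python3 - <<'E'
from h import *
F={c:grab_frame(c) for c in("top","side")}
a=[cv2.resize(F["top"]["pixels"][90:220,100:340],None,fx=3,fy=3)[:, :700],cv2.resize(F["side"]["pixels"][60:260,190:390],None,fx=2,fy=2)]
im=np.zeros((600,800,3),np.uint8); t=cv2.resize(F["top"]["pixels"][95:225,90:240],(400,347)); s=cv2.resize(F["side"]["pixels"][30:210,170:340],(400,424))
im[:347,:400]=t; im[:424,400:]=s
cv2.imwrite("pics/open.png",im[:424,:,::-1])
for n in("tray_top","tray_mid","door_pad"):
    for c in F:
        for m in spotter.mark_of(c,n)[:2]: print(n,c,m["p"],np.round(m["at"],1),atz(F[c],m["at"],.058).round(3))
for c in F:
    for m in spotter.masks_of(c,"tray_top")[:2]: print(c,m["p"],m["extent"],m["mask"].sum())
print(sensors.get_obs()["tool_pos"],sensors.get_obs()["time_s"])
E
```

```text
time_s: 5.58
tool_pos: [0.4302, -0.1094, 0.2354]
orientation: [0.144, 0.146, 0.977, 0.052]
ft_force: [-0.5, -0.5, -0.9]
width: 0.004
time_s: 6.2
tool_pos: [0.4111, -0.15, 0.2603]
orientation: [0.003, 0.158, 0.987, -0.003]
ft_force: [0.4, 0.5, -0.5]
width: 0.376
time_s: 6.82
tool_pos: [0.4087, -0.1486, 0.2596]
orientation: [0.003, 0.158, 0.987, -0.002]
ft_force: [-0.6, -0.6, 0.2]
width: 0.881
time_s: 7.45
tool_pos: [0.4089, -0.1487, 0.2597]
orientation: [0.003, 0.158, 0.987, -0.002]
ft_force: [-0.2, -0.0, -0.0]
width: 0.899
tray_top top 0.6 [156.1 176.1] [0.533 0.204 0.058]
tray_top side 0.43 [134.1 263. ] [0.542 0.221 0.058]
tray_mid top 0.6 [157.8 184.8] [0.527 0.175 0.058]
tray_mid top 0.24 [189.9  68.4] [0.425 0.57  0.058]
tray_mid side 0.47 [148.4 263.4] [0.518 0.137 0.058]
door_pad top 0.63 [187.7  69.7] [0.433 0.565 0.058]
door_pad side 0.88 [ 47.6 210.9] [0.535 1.068 0.058]
top 0.9 [163.1, 139.1, 195.7, 174.3] 570
side 0.68 [257.3, 123.9, 279.3, 144.7] 156
side 0.4 [172.5, 38.7, 237.3, 118.2] 3232
[ 0.40884413 -0.14865466  0.25966308] 7.95
```

View pics/open.png

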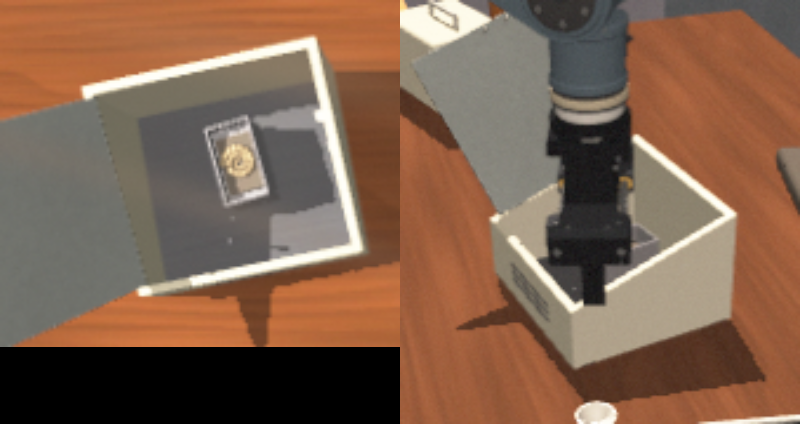

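Run:
```python
from h import *
f=grab_frame("top")
s=2.6667
C=[atz(f,(95+r/s-.3,90+c/s-.3),.087)[:2]*1000 for c,r in((205,127),(248,116),(270,195),(227,205))]
print(np.round(C),np.mean(C,0).round(1))
print([round(float(np.linalg.norm(C[i]-C[i-1])),1) for i in range(4)], [np.degrees(np.arctan2(*(C[a]-C[b])[::-1])).round(1) for a,b in((0,3),(1,2))])
m=spotter.masks_of("top","tray_top")[0]; rc=np.argwhere(m["mask"]); print(m["p"],m["extent"])
print(cv2.minAreaRect(np.array([atz(f,p,.087)[:2]*1000 for p in rc],np.float32)))
im=cv2.resize(f["pixels"][130:185,150:210],(600,550),interpolation=cv2.INTER_CUBIC)
k=cv2.resize(m["mask"][130:185,150:210].astype(np.uint8),(600,550),interpolation=cv2.INTER_NEAREST)
cv2.drawContours(im,cv2.findContours(k,0,2)[0],-1,(255,0,0),1)
cv2.imwrite("pics/t2.png",im[:,:,::-1])
```

```text
[[573. 228.]
 [586. 176.]
 [491. 149.]
 [480. 200.]] [532.4 188.4]
[97.3, 53.2, 98.2, 52.5] [np.float64(16.3), np.float64(15.9)]
0.57 [164.7, 139.9, 195.8, 170.1]
((531.72021484375, 186.326416015625), (99.2036361694336, 61.75568389892578), 17.823978424072266)
```

View pics/t2.png

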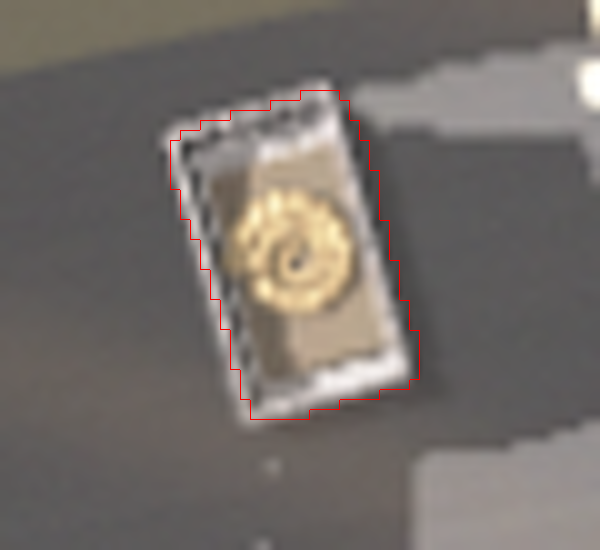

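The door stands open. The tray is at (155,178) in the top view, which puts its centre at about (0.532, 0.188) with a yaw of about 16°. Turning the tool and moving above the tray.

```bash
python3 -m inch '[[0,0,0,0,0,-8.5,1],[0,0,0,0,0,-8.5,1],[0,0,0,0,0,-8.5,1],[0,0,0,0,0,-8.5,1],[0,0,0,0,0,0,1]]'; sed -i '$a\
import math; y=T[:,1]; print("tool y yaw deg",math.degrees(math.atan2(y[1],y[0])))' go.py; python3 go.py '[.532,.188,.26]' '[0,0,-1]'
```

```text
time_s: 8.68
tool_pos: [0.4088, -0.1486, 0.2597]
orientation: [0.003, -0.146, 0.989, -0.003]
ft_force: [0.4, -0.2, -0.0]
width: 1.001
t 8.675 pos [ 0.4088 -0.1486  0.2597] F [ 0.35 -0.18 -0.01] w 1.001
[[-0.957 -0.289  0.006]
 [-0.289  0.957 -0.005]
 [-0.004 -0.006 -1.   ]]
shift [-0.2153  0.2866 -0.0012]
tilt deg [-0.36  0.24  0.  ]
tool y yaw deg 106.81918495747124
```

```bash
python3 -m inch '[[-0.036,0.048,0,0,0,0,1],[-0.036,0.048,0,0,0,0,1],[-0.036,0.048,0,0,0,0,1],[-0.036,0.048,0,0,0,0,1],[-0.036,0.048,0,0,0,0,1]]'; python3 -m inch '[[-0.036,0.048,0,0,0,0,1],[0,0,0,0,0,0,1]]'; python3 go.py '[.532,.188,.17]' '[0,0,-1]'
```

```text
time_s: 9.3
tool_pos: [0.5194, 0.1341, 0.2594]
orientation: [0.005, -0.133, 0.991, -0.005]
ft_force: [1.5, -0.2, 0.9]
width: 0.997
time_s: 9.55
tool_pos: [0.5431, 0.1958, 0.2589]
orientation: [0.006, -0.133, 0.991, -0.004]
ft_force: [-0.5, -0.5, 0.2]
width: 1.001
t 9.55 pos [0.5431 0.1958 0.2589] F [-0.54 -0.46  0.18] w 1.001
[[-0.965 -0.263  0.012]
 [-0.264  0.965 -0.007]
 [-0.01  -0.01  -1.   ]]
shift [ 0.0136 -0.0037  0.0888]
tilt deg [-0.57  0.57  0.  ]
tool y yaw deg 105.2730344345294
```

```bash
python3 -m inch '[[0.0136,-0.0037,0.02,-0.6,0.6,-0.7,1],[0,0,0.05,0,0,0,1],[0,0,0.02,0,0,0,1],[0,0,0,0,0,0,1]]'; python3 go.py '[.532,.188,.068]' '[0,0,-1]'
python3 - <<'E'
from h import *
F={c:grab_frame(c) for c in("top","side")}
im=np.hstack([cv2.resize(F["top"]["pixels"][120:200,140:220],(400,400)),cv2.resize(F["side"]["pixels"][70:190,200:320],(400,400))])
cv2.imwrite("pics/pre.png",im[:,:,::-1])
E
```

```text
time_s: 10.05
tool_pos: [0.5301, 0.186, 0.167]
orientation: [-0.001, -0.135, 0.991, -0.001]
ft_force: [0.7, 0.0, -0.0]
width: 1.0
t 10.05 pos [0.5301 0.186  0.167 ] F [ 0.67  0.03 -0.03] w 1.0
[[-0.963 -0.268 -0.001]
 [-0.268  0.963 -0.001]
 [ 0.002 -0.001 -1.   ]]
shift [-0.0025  0.0015  0.099 ]
tilt deg [-0.05 -0.1   0.  ]
tool y yaw deg 105.56080187294903
```

View pics/pre.png

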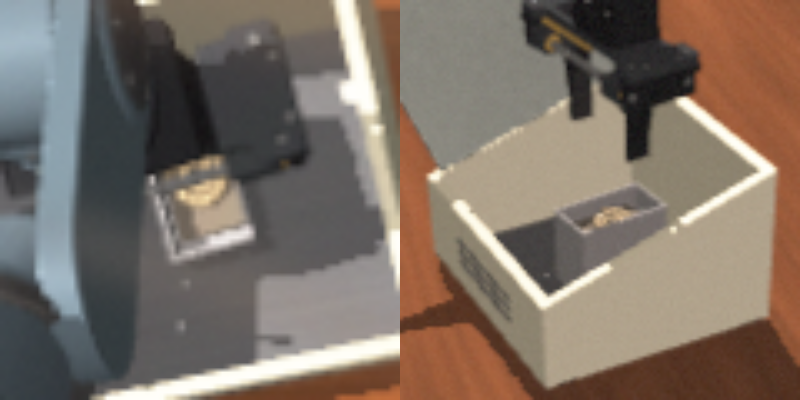

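The side view shows the jaws straddling the tray, with the rim around (610,210) in the crop. Descending.

```bash
python3 -m inch '[[-0.0025,0.0015,0.03,0,0,0,1],[0,0,0.03,0,0,0,1],[0,0,0.025,0,0,0,1],[0,0,0.008,0,0,0,1],[0,0,0,0,0,0,1]]'; python3 go.py '[.532,.188,.069]' '[0,0,-1]'
```

```text
time_s: 10.78
tool_pos: [0.5413, 0.188, 0.0816]
orientation: [0.01, -0.134, 0.991, -0.001]
ft_force: [-0.1, 0.2, 0.4]
width: 0.999
t 10.775 pos [0.5413 0.188  0.0816] F [-0.13  0.19  0.41] w 0.999
[[-0.964 -0.265  0.02 ]
 [-0.265  0.964  0.001]
 [-0.019 -0.004 -1.   ]]
shift [0.0093 0.0025 0.0124]
tilt deg [-0.23  1.11  0.  ]
tool y yaw deg 105.35213226070262
```

```bash
python3 -m inch '[[0.0093,0.0025,0.006,-0.2,1.1,-0.6,1],[0,0,0.006,0,0,0,1],[0,0,0,0,0,0,1]]'; python3 go.py '[.532,.188,.069]' '[0,0,-1]'
```

```text
time_s: 11.15
tool_pos: [0.5329, 0.1882, 0.0714]
orientation: [0.002, -0.139, 0.99, -0.0]
ft_force: [-0.1, -0.3, -0.5]
width: 0.998
t 11.15 pos [0.5329 0.1882 0.0714] F [-0.09 -0.32 -0.45] w 0.998
[[-0.961 -0.275  0.004]
 [-0.275  0.961  0.   ]
 [-0.004 -0.001 -1.   ]]
shift [0.0009 0.0001 0.0024]
tilt deg [-0.06  0.21  0.  ]
tool y yaw deg 105.98514171267556
```

Close with a firm 25 N.

```bash
python3 -m inch '[[0.001,0,0.002,0,0.2,0,0.55],[0,0,0,0,0,0,0.55],[0,0,0,0,0,0,0.55],[0,0,0,0,0,0,0.5],[0,0,0,0,0,0,0.5]]' 25;  python3 -m inch '[[0,0,0,0,0,0,0.3],[0,0,0,0,0,0,0.3],[0,0,0,0,0,0,0.3]]'; python3 go.py '[.532,.188,.17]' '[0,0,-1]'
```

```text
time_s: 11.78
tool_pos: [0.5323, 0.1883, 0.0697]
orientation: [0.001, -0.139, 0.99, -0.0]
ft_force: [0.1, 0.9, -0.6]
width: 0.618
time_s: 12.15
tool_pos: [0.5323, 0.1883, 0.0697]
orientation: [0.001, -0.139, 0.99, -0.0]
ft_force: [-0.7, 0.6, 0.6]
width: 0.613
t 12.15 pos [0.5323 0.1883 0.0697] F [-0.67  0.61  0.62] w 0.613
[[-0.961 -0.275  0.001]
 [-0.275  0.961 -0.001]
 [-0.001 -0.001 -1.   ]]
shift [ 0.0002 -0.0003 -0.1003]
tilt deg [-0.05  0.06  0.  ]
tool y yaw deg 105.97506680945236
```

Gripped, at a width of 53 mm. Lifting.

```bash
python3 -m inch '[[0,0,-0.008,0,0,0,0.3],[0,0,-0.012,0,0,0,0.3],[0,0,-0.02,0,0,0,0.3],[0,0,-0.02,0,0,0,0.3],[0,0,-0.02,0,0,0,0.3]]';  python3 -m inch '[[0,0,-0.025,0,0,0,0.3],[0,0,-0.025,0,0,0,0.3],[0,0,-0.025,0,0,0,0.3],[0,0,-0.025,0,0,0,0.3],[0,0,-0.01,0,0,0,0.3]]'; python3 go.py '[.532,.188,.25]' '[0,0,-1]'
```

```text
time_s: 12.78
tool_pos: [0.5306, 0.1877, 0.1526]
orientation: [-0.002, -0.139, 0.99, -0.001]
ft_force: [0.5, 0.2, -2.0]
width: 0.616
time_s: 13.4
tool_pos: [0.53, 0.1875, 0.271]
orientation: [0.001, -0.139, 0.99, -0.001]
ft_force: [1.1, -0.1, -2.0]
width: 0.615
t 13.4 pos [0.53   0.1875 0.271 ] F [ 1.06 -0.1  -1.96] w 0.615
[[-0.961 -0.276  0.001]
 [-0.276  0.961 -0.002]
 [-0.001 -0.002 -1.   ]]
shift [-0.0021 -0.0001  0.021 ]
tilt deg [-0.11  0.05  0.  ]
tool y yaw deg 106.00716804011644
```

```bash
python3 -m inch '[[0,0,0,0,0,8.8,0.3],[0,0,0,0,0,8.8,0.3],[0,0,0,0,0,8.8,0.3],[0,0,0,0,0,0,0.3]]'; python3 go.py '[.598,-.19,.25]' '[0,0,-1]'
```

```text
time_s: 13.9
tool_pos: [0.5282, 0.1871, 0.2716]
orientation: [0.0, 0.097, 0.995, -0.001]
ft_force: [0.1, -0.9, -1.7]
width: 0.621
t 13.9 pos [0.5282 0.1871 0.2716] F [ 0.09 -0.88 -1.69] w 0.621
[[-0.981  0.193  0.   ]
 [ 0.193  0.981 -0.002]
 [-0.001 -0.002 -1.   ]]
shift [-0.1413 -0.3565  0.0224]
tilt deg [-0.11  0.04  0.  ]
tool y yaw deg 78.8692282674276
```

```bash
python3 -m inch '[[-0.009,-0.022,0,0,0,0,0.3],[-0.016,-0.04,0,0,0,0,0.3],[-0.016,-0.04,0,0,0,0,0.3],[-0.016,-0.04,0,0,0,0,0.3],[-0.016,-0.04,0,0,0,0,0.3]]'; python3 -m inch '[[-0.016,-0.04,0,0,0,0,0.3],[-0.016,-0.04,0,0,0,0,0.3],[-0.016,-0.04,0,0,0,0,0.3],[-0.009,-0.022,0,0,0,0,0.3],[0,0,0,0,0,0,0.3]]'; python3 go.py '[.598,-.19,.15]' '[0,0,-1]'
```

```text
time_s: 14.52
tool_pos: [0.5649, -0.0071, 0.2704]
orientation: [-0.002, 0.086, 0.996, -0.001]
ft_force: [0.8, -1.0, -1.1]
width: 0.62
time_s: 15.15
tool_pos: [0.5968, -0.1638, 0.2685]
orientation: [-0.003, 0.082, 0.997, 0.0]
ft_force: [-0.5, 1.0, -1.8]
width: 0.62
t 15.15 pos [ 0.5968 -0.1638  0.2685] F [-0.47  1.05 -1.77] w 0.62
[[-0.987  0.163 -0.007]
 [ 0.163  0.987  0.001]
 [ 0.007 -0.    -1.   ]]
shift [-0.0063 -0.0256  0.1185]
tilt deg [-0.02 -0.4   0.  ]
tool y yaw deg 80.59877559141496
```

```bash
python3 -m inch '[[-0.006,-0.0256,0.02,0,-0.4,1,0.3],[0,0,0.04,0,0,0,0.3],[0,0,0.04,0,0,0,0.3],[0,0,0.04,0,0,0,0.3],[0,0,0.04,0,0,0,0.3]]'; python3 -m inch '[[0,0,0.01,0,0,0,0.3],[0,0,0,0,0,0,0.3]]'; python3 go.py '[.598,-.19,.06]' '[0,0,-1]'
python3 - <<'E'
from h import *
F={c:grab_frame(c) for c in("top","side")}
im=np.hstack([cv2.resize(F["top"]["pixels"][90:190,250:350],(400,400)),cv2.resize(F["side"]["pixels"][150:270,270:390],(400,400))])
cv2.imwrite("pics/place.png",im[:,:,::-1])
E
```

```text
time_s: 15.78
tool_pos: [0.6009, -0.182, 0.0887]
orientation: [0.004, 0.086, 0.996, 0.001]
ft_force: [-0.2, 0.2, -2.5]
width: 0.617
time_s: 16.02
tool_pos: [0.5988, -0.1778, 0.0763]
orientation: [-0.0, 0.084, 0.996, 0.003]
ft_force: [0.1, 0.7, -1.0]
width: 0.615
t 16.025 pos [ 0.5988 -0.1778  0.0763] F [ 0.07  0.66 -0.96] w 0.615
[[-0.986  0.167  0.   ]
 [ 0.167  0.986  0.006]
 [ 0.001  0.006 -1.   ]]
shift [-0.0012 -0.0123  0.0162]
tilt deg [ 0.34 -0.03  0.  ]
tool y yaw deg 80.39835532873053
```

View pics/place.png

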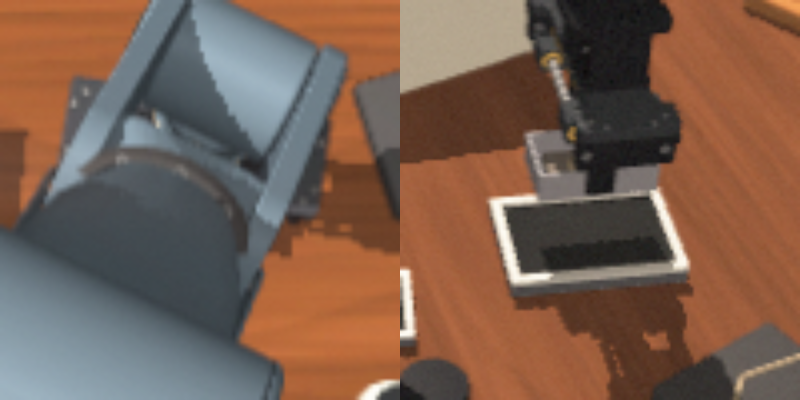

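The tray hangs level over the plate, which runs from (490,200) to (690,270) in the side crop. It still needs about 12 mm more towards -y.

```bash
python3 -m inch '[[-0.001,-0.0125,0.01,0.3,0,0.8,0.3],[0,0,0.012,0,0,0,0.3],[0,0,0.01,0,0,0,0.3],[0,0,0,0,0,0,0.3]]';  python3 go.py '[.598,-.19,.0237]' '[0,0,-1]'
```

```text
time_s: 16.62
tool_pos: [0.6005, -0.1935, 0.0466]
orientation: [0.004, 0.092, 0.996, -0.002]
ft_force: [-0.1, 0.3, -1.8]
width: 0.618
t 16.625 pos [ 0.6005 -0.1935  0.0466] F [-0.08  0.26 -1.75] w 0.618
[[-0.983  0.183  0.007]
 [ 0.183  0.983 -0.004]
 [-0.008 -0.002 -1.   ]]
shift [0.0033 0.003  0.0229]
tilt deg [-0.14  0.46  0.  ]
tool y yaw deg 79.47370235352972
```

```bash
python3 -m inch '[[0.003,0.003,0.006,-0.1,0.4,0,0.3],[0,0,0.006,0,0,0,0.3],[0,0,0.004,0,0,0,0.3],[0,0,0,0,0,0,0.3]]';  python3 go.py '[.598,-.19,.0237]' '[0,0,-1]'
```

```text
time_s: 17.12
tool_pos: [0.598, -0.1894, 0.0293]
orientation: [0.0, 0.092, 0.996, -0.0]
ft_force: [-0.1, 0.3, -1.6]
width: 0.621
t 17.125 pos [ 0.598  -0.1894  0.0293] F [-0.08  0.29 -1.56] w 0.621
[[-0.983  0.182  0.   ]
 [ 0.182  0.983 -0.   ]
 [-0.    -0.    -1.   ]]
shift [-0.0001 -0.0006  0.0056]
tilt deg [-0.02  0.02  0.  ]
tool y yaw deg 79.49818706625982
```

```bash
python3 -m inch '[[0,0,0.0025,0,0,0,0.3],[0,0,0,0,0,0,0.3]]'; python3 -m inch '[[0,0,0.002,0,0,0,0.3],[0,0,0,0,0,0,0.3]]';python3 -m inch '[[0,0,0.0015,0,0,0,0.3],[0,0,0,0,0,0,0.3]]'
```

```text
time_s: 17.38
tool_pos: [0.5983, -0.1896, 0.027]
orientation: [0.0, 0.092, 0.996, -0.0]
ft_force: [-0.5, -0.5, -2.2]
width: 0.621
time_s: 17.62
tool_pos: [0.5985, -0.1897, 0.0251]
orientation: [0.001, 0.092, 0.996, -0.0]
ft_force: [0.2, -0.8, -1.6]
width: 0.62
time_s: 17.88
tool_pos: [0.5987, -0.1898, 0.0237]
orientation: [0.001, 0.092, 0.996, -0.001]
ft_force: [-0.5, -0.2, -0.4]
width: 0.613
```

```bash
python3 -m inch '[[0,0,0.0015,0,0,0,0.3],[0,0,0,0,0,0,0.3]]'; python3 -m inch '[[0,0,0.001,0,0,0,0.3],[0,0,0,0,0,0,0.3]]'
```

```text
time_s: 18.12
tool_pos: [0.5989, -0.1899, 0.024]
orientation: [0.001, 0.091, 0.996, -0.001]
ft_force: [0.4, 0.1, -1.8]
width: 0.617
time_s: 18.38
tool_pos: [0.5991, -0.19, 0.0237]
orientation: [0.001, 0.091, 0.996, -0.001]
ft_force: [-0.2, 0.3, 0.5]
width: 0.616
```

```bash
python3 -m inch '[[0,0,0.0025,0,0,0,0.3],[0,0,0,0,0,0,0.3]]'; python3 -m inch '[[0,0,0,0,0,0,0.3]]'
```

```text
time_s: 18.62
tool_pos: [0.5993, -0.19, 0.024]
orientation: [0.002, 0.091, 0.996, -0.001]
ft_force: [0.7, 0.0, -2.6]
width: 0.62
time_s: 18.75
tool_pos: [0.5993, -0.1901, 0.0237]
orientation: [0.002, 0.091, 0.996, -0.001]
ft_force: [1.2, 0.7, 0.2]
width: 0.616
```

The height has stopped at exactly the expected contact height of 0.0237, with the load mostly taken up. Opening in small steps.

```bash
python3 -m inch '[[0,0,0.001,0,0,0,0.63],[0,0,0,0,0,0,0.65],[0,0,0,0,0,0,0.68],[0,0,0,0,0,0,0.74],[0,0,0,0,0,0,0.8]]' 5; python3 -m inch '[[0,0,0,0,0,0,1],[0,0,0,0,0,0,1],[0,0,0,0,0,0,1]]'; python3 go.py '[.5985,-.19,.1]' '[0,0,-1]'
```

```text
time_s: 19.38
tool_pos: [0.5993, -0.1901, 0.0215]
orientation: [0.001, 0.091, 0.996, -0.001]
ft_force: [0.1, -0.9, 0.5]
width: 0.772
time_s: 19.75
tool_pos: [0.5994, -0.1902, 0.0216]
orientation: [0.002, 0.091, 0.996, -0.001]
ft_force: [-0.3, 0.2, -0.6]
width: 0.981
t 19.75 pos [ 0.5994 -0.1902  0.0216] F [-0.29  0.16 -0.65] w 0.981
[[-0.983  0.182  0.003]
 [ 0.182  0.983 -0.002]
 [-0.003 -0.002 -1.   ]]
shift [ 0.0007 -0.0001 -0.0784]
tilt deg [-0.09  0.18  0.  ]
tool y yaw deg 79.51587577299276
```

Lift straight up, move aside, and check.

```bash
python3 -m inch '[[0,0,-0.01,0,0,0,1],[0,0,-0.03,0,0,0,1],[0,0,-0.04,0,0,0,1],[0,0,-0.04,0,0,0,1],[0,0,-0.05,0,0,0,1]]'; python3 -m inch '[[0,0,-0.05,0,0,0,1],[0.04,0.045,0,0,0,0,1],[0.04,0.045,0,0,0,0,1],[0.04,0.045,0,0,0,0,1],[0.02,0.02,0,0,0,0,1]]'
python3 - <<'E'
from h import *
F={c:grab_frame(c) for c in("top","side")}
for c in F: 
    print(c,[(round(m["p"],2),np.round(m["at"]),atz(F[c],m["at"],.012).round(3)) for m in spotter.mark_of(c,"tray_top")[:2]])
    print([(round(m["p"],2),atz(F[c],m["at"],.032).round(3)) for m in spotter.mark_of(c,"tray_mid")[:2]])
im=np.zeros((512,800,3),np.uint8)
im[:384]=np.hstack([cv2.resize(F["top"]["pixels"][70:262,60:400],(400,226)),np.zeros((226,400,3),np.uint8)])[:0] if 0 else 0
im[:226,:400]=cv2.resize(F["top"]["pixels"][70:262,60:400],(400,226)); im[226:506,:400]=cv2.resize(F["top"]["pixels"][105:175,250:350],(400,280)); im[:400,400:]=cv2.resize(F["side"]["pixels"][90:270,200:380],(400,400))
cv2.imwrite("pics/end.png",im[:,:,::-1]); print(sensors.get_obs()["tool_pos"],sensors.get_obs()["time_s"])
E
```

```text
time_s: 20.38
tool_pos: [0.5964, -0.1886, 0.1941]
orientation: [-0.003, 0.092, 0.996, 0.001]
ft_force: [1.0, -0.8, 0.4]
width: 1.0
time_s: 21.0
tool_pos: [0.489, -0.0099, 0.2545]
orientation: [0.008, 0.094, 0.996, -0.002]
ft_force: [0.4, 0.1, 0.3]
width: 1.002
top [(0.84, array([135., 294.]), array([ 0.606, -0.183,  0.012]))]
[(0.58, array([0.533, 0.18 , 0.032]))]
side [(0.93, array([219., 328.]), array([ 0.606, -0.187,  0.012]))]
[(0.72, array([0.529, 0.169, 0.032])), (0.55, array([ 0.414, -0.122,  0.032]))]
[ 0.49275207 -0.01338815  0.25422688] 21.3
```

View pics/end.png

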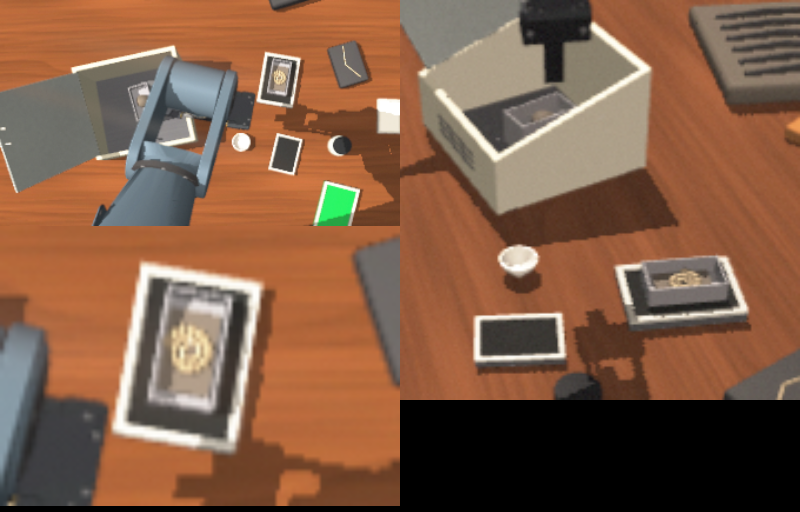

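The tray lies flat and central inside the plate's edge, at (190,350) in the lower crop. The door is open, the pile is in place, and the jar, dish and slab look untouched. Handing in.

```bash
python3 -m inch '[[0,0,0,0,0,0,1],[0,0,0,0,0,0,1]]'; python3 -c "
from bench import workorder; print(workorder.hand_in())"
```

```text
time_s: 21.55
tool_pos: [0.4942, -0.0153, 0.2541]
orientation: [0.009, 0.096, 0.995, -0.003]
ft_force: [0.0, 0.1, 0.1]
width: 1.001
the job is handed in; nothing more can be done
None
```

I pressed the door's pad about 7 mm until the catch let go, and the door swung fully open. I then lifted the ammonite tray off the pile and set it down on the larger black plate. I handed the job in at about 21.6 s; it reports no verdict.

**Last checks:**
- **Tray:** In the final pictures it lies flat inside the plate's raised edge. The networks put it at about (0.606, -0.185), against a measured plate centre of (0.598, -0.190), so roughly 9 mm off with 30 mm allowed.
- **Rest of the scene:** The door stands open, and the other two trays are still in their pile. The jar, dish and slab look undisturbed, judged by eye only.
- **Robot:** The gripper is clear of everything and the wrist force is near zero.

**Doubtful:**
- **Set-down:** The force readings were noisy (between +0.5 and -2.6 N). I took contact mainly from the height stopping at the expected 0.0237 m.
- **Middle tray:** The two cameras' estimates of its position differ by about 11 mm, and I had no starting measurement to compare against. The pictures show no visible shift.

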